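Bring the steady rest up to a carved clay jar and lock it

TASK

The lidded clay jar is standing ready for carving on the cork mat of the steady rest. Loosen the clamp knob, slide the carriage along its rail until the cork pad rests against the jar, then tighten the clamp knob firmly again to lock the carriage. The clay is still soft: bring the pad up gently, without shoving the jar more than about a centimetre or tipping it, and leave the vase, bowl and scraper where they are.

Things in the scene. Friction and masses are not known exactly. Their poses are not given: they have to be found in the camera images.
- rig: The steady rest, fixed to the table: plywood board 150 mm (x) by 460 mm (y), 20 mm thick; z up; origin at the centre of its underside. A 60 mm wide aluminium rail runs along its y axis, y = -215 to +35 mm (top 40 mm above the table). At the +y end a 4 mm cork mat 130 x 170 mm (centre y = +125 mm, top 24 mm above the table) carries the jar; the carriage is on the -y side of it.
- carriage (a joint): Slide of the carriage along the rail, in m, 0 to 0.175; it grows towards the rig's +y, i.e. towards the jar. The carriage is a grey block 80 x 70 mm whose top is 68 mm above the table; a steel arm on it carries the upright cork pad. It drags lightly (about 2 N) with the clamp loose and is held by a brake when the clamp is tight.
- clamp (a joint): Angle of the clamp knob about the vertical axis, in rad, 0 to 1.4 between its two stops. 0 is fully loose; it grows clockwise seen from above; the brake begins to bite at about 0.75 and at 1.4 the carriage is firmly locked. It begins tight (1.2 or more). The knob stays where it is left.
- clamp_grip (a point): Centre of the clamp knob's T-bar, on the knob's axis, to be gripped here from above. The knob sits on top of the carriage; the black T-bar is 80 mm long, 16 mm thick, 32 mm high (80 to 112 mm above the table; this point 96 mm).
- bar_end (a point): One end of the T-bar, 40 mm from clamp_grip at the same height: the direction from clamp_grip to here is the bar's direction. The bar lies about 0.7 rad either side of the rig's x axis at its two stops.
- pad_face (a point): Centre of the cork pad's flat front face, which looks to the rig's +y at the jar; 125 mm ahead of the knob's axis, 60 mm above the table. The pad is 60 mm wide (rig x) and 40 mm high. Axes parallel to the rig's.
- jar: The brown lidded clay jar, loose, about 0.55 kg, 110 mm high, upright, foot 80 mm across, greatest diameter 92 mm (radius 46 mm) at 34 mm above its foot. Origin at the centre of its foot.
- jar_belly (a point): On the jar's axis at the height of its greatest diameter (34 mm above its foot, 58 mm above the table). The pad touches the jar when this point is 46 mm ahead of pad_face along the rig's y.
- vase: Bystander: brown pierced vase 190 mm high, 90 mm across, upright; origin at the centre of its foot. Not to be disturbed.
- bowl: Bystander: clay bowl 90 mm across, 45 mm high; origin at the centre of its foot. Not to be disturbed.
- scraper: Bystander: spatula-shaped scraper 180 mm long lying flat; origin at its underside. Not to be disturbed.
Things that resemble listed ones, but are neither listed nor needed, are in the scene too. What is shaped like the jar but green, white or yellow is not meant.

How it is judged (in metres and radians):
On the way, in this order (a step that is already met when the one before it is completed fails the run):
1. the clamp knob is turned loose (joint below 0.45 rad) (value of joint clamp below 0.45 rad), for 0.2 s.
2. with the clamp still loose (below 0.7 rad), the pad rests against the jar (gap under 4 mm) (value of joint clamp below 0.7 rad and y of jar_belly in the frame of pad_face below 0.05 m), for 0.1 s.
At the end, for the whole second after the job is handed in: The clamp is tight (above 1.1 rad), the pad rests against the jar (gap under 4 mm), the jar stands upright and at rest within 15 mm of where it began, and the carriage is at rest (value of joint clamp above 1.1 rad and y of jar_belly in the frame of pad_face below 0.05 m and angle between jar's own z axis and vertical below 0.05 rad and distance of jar from where it was at the start of the episode below 0.015 m and linear speed of jar below 0.01 m/s and velocity of joint carriage between -0.005 and 0.005 m/s); the robot touches nothing.
It fails at once if the jar is shoved more than 15 mm (distance of jar from where it was at the start of the episode above 0.015 m).
It fails at once if the jar is tipped by more than 0.2 rad (angle between jar's own z axis and vertical above 0.2 rad).
It fails at once if the pad presses the jar with more than 20 N (contact force between carriage and jar above 20 N).
It fails at once if the vase, the bowl or the scraper is disturbed (moved over 20 mm) (distance of any of vase, bowl, scraper from where it was at the start of the episode above 0.02 m).
It also fails if it takes over 45 s, if anything falls off the work surface, if the arm or the gripper's body presses on something with over 40 N, if the wrist force passes 120 N, or if a joint passes its speed limit or range.

ROBOT

A 6-joint arm with a two-finger parallel gripper is mounted at the origin on the work surface. World frame = base frame: x ahead of the robot, y to its left, z up, the work surface at z = 0. Lengths are in mm, angles in rad, forces in N, time in s.
With the tool pointing down it reaches from about 350 to 775 mm from the base axis. Payload 7.3 kg.
Tool frame: the origin (TCP) lies on the centre line of the jaws, within the pads' length; the fingertips stand 14 mm ahead of it and the grasp point (between the pads) lies 5 mm behind it; z points along the fingers, y is the line along which they close (so a half turn about z gives the same grasp; the last joint's range is limited). The gripper opens to 92 mm and grips with 3 to 60 N. Pads are 19 mm wide; open, the fingers measure 130 mm over their backs; the gripper's body (75 mm by 190 mm) begins 47 mm behind the grasp point.
Start: joints at [-1.422, 0.342, 1.524, -0, 1.275, -0.146], TCP at [152.56, -502.363, 240.741] pointing down, gripper open.
Joint ranges: [-2.53, 2.53], [-0.77, 2.02], [0.04, 2.7], [-1, 4.14], [0.28, 2.66], [-3.11, 3.11]. Speed limits (rad/s): [2.57, 2.57, 3.14, 3.14, 3.14, 3.14].

INTERFACE

Orientations are given as [roll, pitch, yaw] about the fixed x, y, z axes, in that order (R = Rz(yaw) Ry(pitch) Rx(roll)).
In Python, from plant import get_obs, capture, bot, spot_in, trace, pinpoint gives the robot as it stands.
- The arm moves only by the tool play_rows, never from a script. Its argument "rows" is a list of rows, each a list of 2 entries, a list of its own where there are three numbers: the shift along the world's x, y, z in units of 3 cm (1.0 is 3 cm), then the turn, a rotation vector about the world's x, y, z in units of 8 degrees (1.0 is 8 degrees). A call has 1 to 12 rows; each row shifts and turns the commanded pose from where the row before left it; what a row does not reach is not made up. A row lasts 1/8 s, in which the tool goes at most 62.5 mm and 10.7 degrees, less where a joint would pass 70% of its speed; a pose out of reach is approached as far as the arm can. A call with a number of a shift or a turn outside -1 to 1 is refused whole. A call with a gripper value outside its range is refused whole. "hand" is the opening, from -1 (shut) to 1 (fully open), set as the call begins (left out, the last holds). The fingers move at their own pace and stop on an object; the grip force is fixed at half the most. Time passes only in rows, so rows that do not move let the fingers close. It gives the time, the measured TCP pose, the force, the opening and the grip force at its end, in the units of the state.
- get_obs(): the state, without advancing time (a new reading comes with each control period).
- capture(name): name is "scene" or "side" or "wrist"; returns a dict with "frame" (420x560x3 uint8, red, green, blue), "fov_y" (degrees; the focal length in pixels is half the picture's height over the tangent of half this angle, whatever the lens; pixels are square), "cx", "cy" (the principal point, pixels), "rvec" (rotation vector, rad) and "tvec" (3), from world to camera coordinates, as OpenCV has them; the wrist camera has in their place "hand_eye" (4x4, takes a point from camera to tool coordinates, whose origin is the TCP and whose axes are the flange's). Camera axes: x right, y down, z forward; pixel columns grow to the right and rows downward; lengths in mm; the calibration is good to about 2 mm. The wrist camera is an equidistant fisheye: a pixel r from the principal point sees the ray r / f radians off the axis. A picture is of the moment at which its call begins: read the wrist's pose just before it. There is no depth.
- bot.close_job(): hands the job in; it is judged then, once.
Trained networks look in the newest picture that a camera, given by its name, has taken for a name from the list of things; names that differ only in an ending like _2 or _b are one class to them, and where a whole thing is asked for, a point or a joint stands for the part that bears it (a point fixed in the world has none). Each returns a list of dicts, best first, with "p" (0 to 1); they miss things now and then, are a little off and sometimes report something else, mostly with a low value. They report only what shows in the picture. A call takes as long as a camera call. They do not tell look-alikes from the thing itself.
- spot_in(query, camera): "at" ([row, column] in pixels, amid what is visible of it).
- trace(query, camera): "mask" (420x560 bool, what is visible of it) and "at" ([row, column] in pixels, amid what is visible of it).
- pinpoint(query, camera): "at" ([row, column] in pixels: a listed point, or the origin of a listed thing).
The state is a dict: "time": time; "joint_positions": joint angles; "dq": joint speeds; "tau": joint torques, N m; "tool_pos": TCP position; "tcp_rot": TCP orientation; "contact_force": force on the tool from outside, world axes, zero at the start; "moment": the same for the moment, N m; "grip_width": finger opening in mm; "finger_force": force on a finger pad.
Only numpy, scipy, OpenCV 4.12 (cv2) and the standard library are available. Lean on these libraries where they do the work, as an engineer would, in place of code of your own. Each camera call takes 0.05 s, during which the arm holds its last target. There are 200 camera calls.

## Working session

There is one attempt and no reset: what is moved stays moved. The work goes in short steps, Python scripts to look and compute and a tool call to move; the robot and the scene stay as the last step left them, time stands still between calls to the robot, and variables do not carry over. Pictures are saved under pics/ and viewed, at most 10 in all, crops included, and the job is handed in when it is done.

Besides the shell and the picture viewer there is one more tool, called after "Emit:" as name([rows], argument=value, ...), one row to a line, values as JSON. play_rows: Moves the arm, as the interface text tells. Shifts and turns lie within -1 to 1; 1 stands for 3 cm of shift or 8 degrees of turn. Its arguments: {"type":"object","properties":{"rows":{"type":"array"},"hand":{"type":"number"}},"required":["rows"]}

```bash
mkdir -p pics; ls
cat > h.py <<'E'
import numpy as np, cv2
from plant import get_obs, capture, bot, spot_in, trace, pinpoint
from scipy.spatial.transform import Rotation as R
def ray(c,at,obs=None):
    f=210/np.tan(np.radians(c["fov_y"])/2); u=(at[1]-c["cx"])/f; v=(at[0]-c["cy"])/f
    if "hand_eye" in c:
        r=np.hypot(u,v); d=np.array([u/r*np.sin(r),v/r*np.sin(r),np.cos(r)])
        H=np.array(c["hand_eye"]); T=R.from_euler("xyz",obs["tcp_rot"])
        return T.apply(H[:3,3])+obs["tool_pos"], T.apply(H[:3,:3]@d)
    Rm=cv2.Rodrigues(np.array(c["rvec"],float))[0]; t=np.array(c["tvec"],float).ravel()
    d=np.array([u,v,1]); return -Rm.T@t, Rm.T@(d/np.linalg.norm(d))
def tri(rays):
    A=np.zeros((3,3));b=np.zeros(3);P=[]
    for o,d in rays:
        M=np.eye(3)-np.outer(d,d);A+=M;b+=M@o;P.append((M,o))
    x=np.linalg.solve(A,b); return x.round(1),[round(float(np.linalg.norm(M@(x-o))),1) for M,o in P]
def atz(r,z): o,d=r; return (o+d*(z-o[2])/d[2]).round(1)
E
python3 - <<'E'
from h import *
ims=[];out={}
for n in("scene","side"):
    c=capture(n); im=c["frame"][:,:,::-1].copy()
    for q in("clamp_grip","bar_end","pad_face","jar_belly","jar","rig"):
        L=pinpoint(q,n)[:4]; print(n,q,[(np.round(l["at"],1).tolist(),round(l["p"],2)) for l in L])
        out[n,q]=[ray(c,l["at"]) for l in L]
    cv2.imwrite(f"pics/{n}0.png",im)
for q in("clamp_grip","bar_end","pad_face","jar_belly","jar","rig"):
    for i,a in enumerate(out["scene",q]):
        for j,b in enumerate(out["side",q]): print(q,i,j,*tri([a,b]))
E
```

```text
pics
scene clamp_grip [([199.1, 231.2], 0.65)]
scene bar_end [([209.2, 217.2], 0.72)]
scene pad_face [([205.0, 275.7], 0.92), ([214.0, 335.7], 0.41)]
scene jar_belly [([168.1, 350.4], 0.92), ([210.0, 402.1], 0.88), ([265.4, 304.8], 0.81), ([213.9, 338.4], 0.78)]
scene jar [([271.6, 303.1], 0.89), ([220.9, 401.7], 0.89), ([177.8, 350.0], 0.58), ([218.5, 341.2], 0.55)]
scene rig [([217.2, 291.2], 0.78)]
side clamp_grip [([182.0, 295.8], 0.8)]
side bar_end [([174.3, 286.2], 0.53)]
side pad_face [([218.0, 286.1], 0.74)]
side jar_belly [([330.0, 252.4], 0.96), ([236.9, 214.3], 0.93), ([268.1, 268.7], 0.86), ([301.9, 333.4], 0.73)]
side jar [([305.4, 332.2], 0.72), ([276.7, 268.1], 0.64), ([338.2, 251.3], 0.64), ([161.2, 328.3], 0.61)]
side rig [([246.7, 279.0], 0.81)]
clamp_grip 0 0 [ 530.7 -147.2   99.9] [4.7, 4.7]
bar_end 0 0 [ 563.9 -180.6   99.1] [3.9, 3.9]
pad_face 0 0 [531.6 -27.9  67.3] [0.2, 0.2]
pad_face 1 0 [554.  101.2 130.8] [51.1, 51.1]
jar_belly 0 0 [482.8 248.7  57.3] [95.9, 95.9]
jar_belly 0 1 [606.9 186.8 223.8] [62.8, 62.8]
jar_belly 0 2 [502.8 192.7 136.2] [38.4, 38.4]

[... 612 characters left out ...]
 0 0 [ 454.5   16.6 -283.6] [98.6, 98.6]
jar 0 1 [ 594.7   32.3 -138.1] [35.3, 35.3]
jar 0 2 [ 574.1   78.5 -299. ] [32.2, 32.2]
jar 0 3 [591.  -16.5 160.1] [177.7, 177.7]
jar 1 0 [456.2 290.2  30.1] [97.9, 97.9]
jar 1 1 [562.2 271.5 105.2] [50.1, 50.1]
jar 1 2 [542.4 327.6   4.9] [2.0, 2.0]
jar 1 3 [561.8 193.3 297. ] [161.0, 161.0]
jar 2 0 [379.1 196.8   6.9] [3.6, 3.6]
jar 2 1 [505.6 193.6 105.1] [35.1, 35.1]
jar 2 2 [486.5 250.1  23.7] [93.0, 93.0]
jar 2 3 [501.4 112.2 275.4] [95.0, 95.0]
jar 3 0 [414.4 153.4 -89.8] [50.9, 50.9]
jar 3 1 [543.1 153.1  21.1] [2.7, 2.7]
jar 3 2 [522.6 207.7 -87.1] [57.2, 57.2]
jar 3 3 [541.1  80.  234.3] [134.9, 134.9]
rig 0 0 [535.5  17.7   7.3] [5.1, 5.1]
```

View pics/scene0.png

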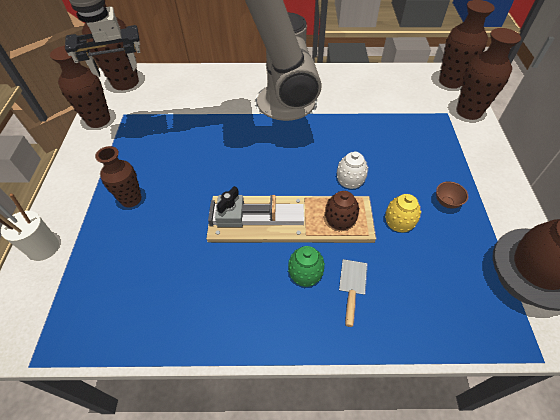

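View pics/side0.png

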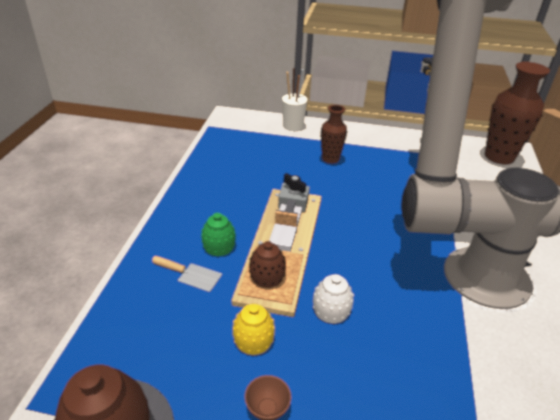

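The scene shows the candidates for the jar: brown on the cork mat (214,340), white (170,352), yellow (213,403) and green (267,306). I choose the brown one. The knob is at (199,230) and its T-bar looks tight. Next I check the tool yaw, find the vase and crop in closer.

Run:
```python
from h import *
o=get_obs(); print(o["time"],o["tool_pos"],o["tcp_rot"],R.from_euler("xyz",o["tcp_rot"]).as_matrix().round(3).tolist())
c=capture("scene");s=capture("side")
for q in("vase","bowl"):
    print(q,[atz(ray(c,l["at"]),0) for l in pinpoint(q,"scene")],[atz(ray(s,l["at"]),0) for l in pinpoint(q,"side")])
a=cv2.resize(c["frame"][150:260,180:400,::-1],(800,400),interpolation=cv2.INTER_CUBIC)
cv2.imwrite("pics/crop.png",a)
```

```text
0.7 [ 152.5714082  -502.36185498  240.77446338] [ 3.14145341e+00 -7.41623211e-06  2.94788779e-01] [[0.957, 0.291, 0.0], [0.291, -0.957, -0.0], [0.0, 0.0, -1.0]]
vase [array([ 455.7, -456.9,    0. ]), array([478.1, 462.2,  -0. ])] [array([ 457.4, -453.2,    0. ])]
bowl [array([490.4, 472.4,   0. ])] [array([473.1, 476.5,   0. ])]
```

View pics/crop.png

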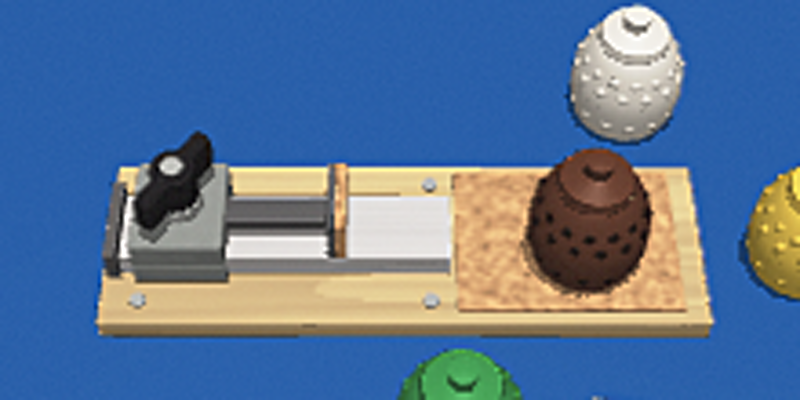

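Emit:
play_rows([
  [[1, 0.95, 0], [0, 0, -0.6]],
  [[1, 0.95, 0], [0, 0, -0.6]],
  [[1, 0.95, 0], [0, 0, -0.6]],
  [[1, 0.95, 0], [0, 0, -0.6]],
  [[1, 0.95, 0], [0, 0, -0.6]],
  [[1, 0.95, 0], [0, 0, -0.6]],
  [[1, 0.95, 0], [0, 0, -0.6]],
  [[1, 0.95, 0], [0, 0, -0.6]],
  [[1, 0.95, 0], [0, 0, -0.6]],
  [[1, 0.95, 0], [0, 0, -0.6]],
  [[0.5, 0.5, 0], [0, 0, -0.6]],
  [[0, 0, 0], [0, 0, -0.6]],
], hand=1)

```text
time: 2.5
tool_pos: [468.6, -201.0, 240.6]
tcp_rot: [-3.141, 0.0, -0.711]
contact_force: [-0.9, -0.3, 0.3]
grip_width: 91.9
finger_force: 0.0
```

```bash
cat > w.py <<'E'
from h import *
import sys
o=get_obs(); c=capture("wrist"); print(o["time"],np.round(o["tool_pos"],1),np.round(o["tcp_rot"],3))
H={"clamp_grip":96,"bar_end":96,"pad_face":60,"jar_belly":58,"rig":0,"jar":24}
for q,z in H.items():
    for l in pinpoint(q,"wrist")[:4]: print(q,np.round(l["at"]),round(l["p"],2),atz(ray(c,l["at"],o),z))
cv2.imwrite(f"pics/{sys.argv[1]}.png",c["frame"][:,:,::-1])
E
python3 w.py w1
```

```text
2.5 [ 468.6 -201.   240.6] [-3.141  0.    -0.711]
clamp_grip [182. 200.] 0.65 [ 529.9 -159.2   96. ]
bar_end [137. 187.] 0.66 [ 568.  -177.9   96. ]
pad_face [248. 131.] 0.62 [531.7 -29.2  60. ]
pad_face [182. 199.] 0.19 [ 531.2 -147.1   60. ]
jar_belly [183.  30.] 0.79 [688.3  27.1  58. ]
jar_belly [ 63. 441.] 0.44 [ 464.1 -428.3   58. ]
rig [249. 131.] 0.61 [532.2  12.8   0. ]
jar [179.  42.] 0.86 [691.1  33.8  24. ]
```

View pics/w1.png

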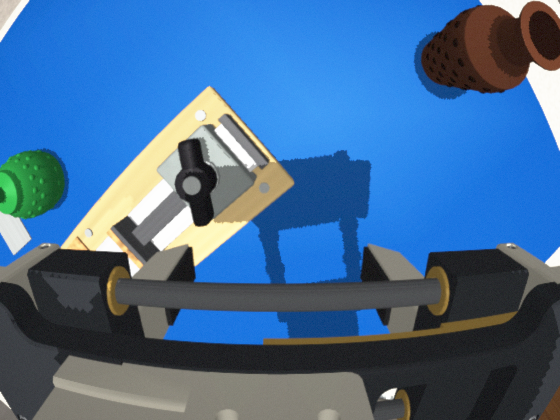

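The brown knob T-bar shows at (182,197), roughly 12° off the tool axis. The green jar (183,30) and the vase are bystanders. Moving closer.

Emit:
play_rows([
  [[0.6, 0.5, 0], [0, 0, 0.4]],
  [[0.6, 0.5, 0], [0, 0, 0.4]],
  [[0.6, 0.5, -0.5], [0, 0, 0.4]],
  [[0, 0, -0.5], [0, 0, 0.2]],
  [[0, 0, -0.5], [0, 0, 0]],
  [[0, 0, 0], [0, 0, 0]],
])

```text
time: 3.6
tool_pos: [520.3, -157.7, 194.3]
tcp_rot: [3.141, 0.003, -0.516]
contact_force: [-0.8, 0.5, -0.4]
grip_width: 91.8
finger_force: 0.0
```

```bash
python3 w.py w2
```

```text
3.6 [ 520.3 -157.7  194.3] [ 3.141e+00  3.000e-03 -5.160e-01]
clamp_grip [205. 272.] 0.84 [ 530.4 -157.9   96. ]
bar_end [149. 270.] 0.74 [ 568.9 -178.2   96. ]
bar_end [120. 514.] 0.57 [ 493.3 -384.7   96. ]
pad_face [256. 160.] 0.94 [531.7 -30.5  60. ]
jar_belly [153.  39.] 0.93 [693.7  32.7  58. ]
rig [248. 147.] 0.93 [537.4  13.   -0. ]
jar [208. 273.] 0.62 [ 510.6 -145.8   24. ]
jar [146.  60.] 0.6 [694.3  28.1  24. ]
```

View pics/w2.png

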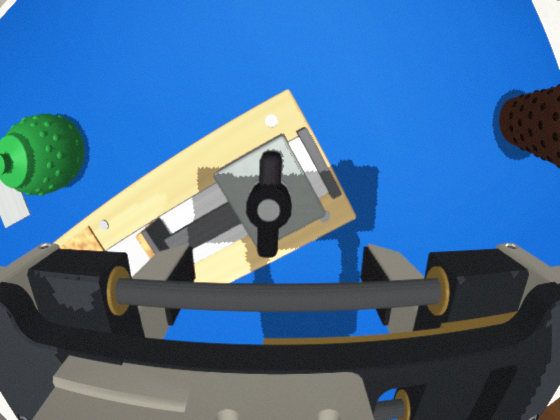

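Emit:
play_rows([
  [[0.3, 0, -0.6], [0, 0, 0]],
  [[0, 0, -0.8], [0, 0, 0]],
  [[0, 0, -0.8], [0, 0, 0]],
  [[0, 0, -0.7], [0, 0, 0]],
  [[0, 0, -0.4], [0, 0, 0]],
  [[0, 0, 0], [0, 0, 0]],
])

```text
time: 4.7
tool_pos: [530.2, -157.0, 95.5]
tcp_rot: [3.141, 0.002, -0.515]
contact_force: [-0.2, -0.1, 0.5]
grip_width: 91.7
finger_force: 0.0
```

Emit:
play_rows([
  [[0, 0, 0], [0, 0, 0]],
  [[0, 0, 0], [0, 0, 0]],
  [[0, 0, 0], [0, 0, 0]],
  [[0, 0, 0], [0, 0, 0]],
  [[0, 0, 0], [0, 0, 0]],
  [[0, 0, 0], [0, 0, 0]],
  [[0, 0, 0], [0, 0, 0]],
  [[0, 0, 0], [0, 0, 0]],
], hand=-1)

```text
time: 5.7
tool_pos: [530.8, -156.6, 96.7]
tcp_rot: [-3.14, 0.0, -0.516]
contact_force: [5.8, 14.8, 1.5]
grip_width: 16.2
finger_force: 7.5
```

Emit:
play_rows([
  [[0.02, 0.04, 0], [0, 0, 0]],
  [[0, 0, 0], [0, 0, 0]],
  [[0, 0, 0], [0, 0, 0]],
])

```text
time: 6.08
tool_pos: [531.0, -156.0, 96.7]
tcp_rot: [-3.142, 0.001, -0.515]
contact_force: [-1.1, 2.1, -0.1]
grip_width: 15.8
finger_force: 30.0
```

Emit:
play_rows([
  [[0, 0, 0], [0, 0, 0.4]],
  [[0, 0, 0], [0, 0, 0.6]],
  [[0, 0, 0], [0, 0, 0.6]],
  [[0, 0, 0], [0, 0, 0.6]],
  [[0, 0, 0], [0, 0, 0.6]],
  [[0, 0, 0], [0, 0, 0.6]],
  [[0, 0, 0], [0, 0, 0.6]],
  [[0, 0, 0], [0, 0, 0.6]],
  [[0, 0, 0], [0, 0, 0.6]],
  [[0, 0, 0], [0, 0, 0.6]],
  [[0, 0, 0], [0, 0, 0.6]],
  [[0, 0, 0], [0, 0, 0.6]],
])

```text
time: 7.58
tool_pos: [530.9, -156.8, 96.6]
tcp_rot: [3.141, 0.001, 0.465]
contact_force: [-1.2, -2.1, -0.2]
grip_width: 15.8
finger_force: 30.0
```

Emit:
play_rows([
  [[0, 0, 0], [0, 0, 0.5]],
  [[0, 0, 0], [0, 0, 0]],
  [[0, 0, 0], [0, 0, 0]],
])

```text
time: 7.95
tool_pos: [531.0, -156.4, 96.6]
tcp_rot: [3.141, 0.0, 0.531]
contact_force: [-1.5, -2.0, -0.1]
grip_width: 15.7
finger_force: 30.0
```

Run:
```python
from h import *
o=get_obs();print(o["moment"],o["contact_force"],o["tool_pos"])
W=capture("wrist");c=capture("scene");s=capture("side")
for q,z in(("bar_end",96),("pad_face",60),("jar_belly",58),("clamp_grip",96)):
    print(q,[(atz(ray(W,l["at"],o),z),round(l["p"],2)) for l in pinpoint(q,"wrist")])
    A=pinpoint(q,"scene");B=pinpoint(q,"side")
    for a in A:
        for b in B:
            x,e=tri([ray(c,a["at"]),ray(s,b["at"])])
            if e[0]<6: print("  ",x,e[0],atz(ray(c,a["at"]),z),atz(ray(s,b["at"]),z))
cv2.imwrite("pics/s2.png",np.hstack([cv2.resize(c["frame"][140:270,180:400,::-1],(440,260)),cv2.resize(s["frame"][150:330,200:370,::-1],(340,260))]))
```

```text
[-0.22944652  0.24676985  0.08827385] [-1.53363416 -2.04439635 -0.13879801] [ 531.0007124 -156.4320105   96.6407119]
bar_end [(array([ 567.9, -133.9,   96. ]), 0.58)]
   [ 571.8 -134.5   92.7] 1.3 [ 572.9 -134.7   96. ] [ 571.7 -128.3   96. ]
pad_face [(array([531.6, -30.7,  60. ]), 0.65)]
   [534.5 -27.7  67.1] 0.8 [530.  -27.4  60. ] [535.3 -37.2  60. ]
jar_belly []
   [704.6  42.5  30.2] 0.2 [718.9  40.9  58. ] [694.4  72.5  58. ]
   [368.5 200.4  31.5] 1.3 [391.3 193.6  58. ] [369.8 225.3  58. ]
   [532.3 327.7  31.5] 3.9 [547.8 315.7  58. ] [530.3 350.5  58. ]
   [549.6 146.8  51. ] 2.5 [557.  146.7  58. ] [546.6 151.2  58. ]
clamp_grip [(array([ 531.6, -156.2,   96. ]), 0.86)]
   [ 530.1 -155.7   90.5] 1.9 [ 536.4 -153.5   96. ] [ 528.1 -150.5   96. ]
```

View pics/s2.png

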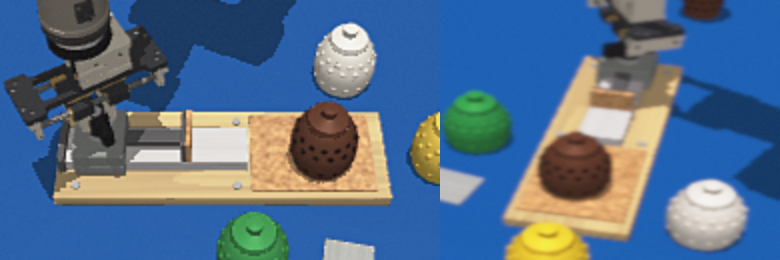

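The left half (scene view) shows the bar turned and the pad at (137,187). The right half (side view) shows the jar on its mat, untouched. Next I slide about 96 mm.

Emit:
play_rows([
  [[0, 0.1, 0], [0, 0, 0]],
  [[0.01, 0.3, 0], [0, 0, 0]],
  [[0.01, 0.4, 0], [0, 0, 0]],
  [[0.01, 0.4, 0], [0, 0, 0]],
  [[0.01, 0.4, 0], [0, 0, 0]],
  [[0.01, 0.4, 0], [0, 0, 0]],
  [[0.01, 0.4, 0], [0, 0, 0]],
  [[0.01, 0.4, 0], [0, 0, 0]],
  [[0.01, 0.3, 0], [0, 0, 0]],
  [[0, 0.1, 0], [0, 0, 0]],
  [[0, 0, 0], [0, 0, 0]],
])

```text
time: 10.07
tool_pos: [532.0, -58.1, 96.6]
tcp_rot: [-3.139, 0.002, 0.533]
contact_force: [-7.9, 1.3, 3.8]
grip_width: 16.3
finger_force: 30.0
```

```bash
cat > m.py <<'E'
from h import *
import sys
o=get_obs();print(np.round(o["moment"],2),np.round(o["contact_force"],1),np.round(o["tool_pos"],1))
c=capture("scene");s=capture("side")
for q,z in(("pad_face",60),("jar_belly",58),("jar",24)):
    for a in pinpoint(q,"scene"):
        for b in pinpoint(q,"side"):
            x,e=tri([ray(c,a["at"]),ray(s,b["at"])])
            if e[0]<6 and abs(x[0]-540)<40 and x[1]<200: print(q,x,e[0],atz(ray(c,a["at"]),z),atz(ray(s,b["at"]),z))
cv2.imwrite(f"pics/{sys.argv[1]}.png",np.hstack([cv2.resize(c["frame"][170:250,240:380,::-1],(455,260)),cv2.resize(s["frame"][150:330,200:370,::-1],(340,260))]))
E
python3 m.py s3
```

```text
[ 0.13  1.03 -0.07] [-7.9  1.3  3.8] [532.  -58.1  96.6]
pad_face [539.   64.1  67.3] 3.9 [537.6  66.7  60. ] [537.9  51.9  60. ]
jar_belly [547.9 143.9  48.9] 4.2 [558.7 144.4  58. ] [543.5 148.7  58. ]
jar [539.3 149.2  14.5] 3.1 [549.1 149.1  24. ] [535.6 155.2  24. ]
```

View pics/s3.png

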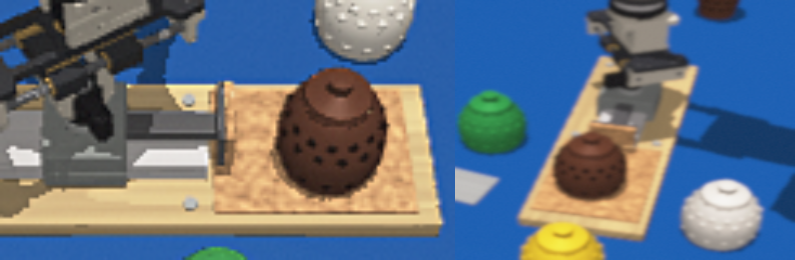

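Left shows the pad front at (124,232) and the jar's near edge at column 278, a gap of about 34 mm. Next I move 24 mm closer and take out the sideways load.

Emit:
play_rows([
  [[-0.01, 0.1, 0], [0, 0, 0]],
  [[-0.02, 0.2, 0], [0, 0, 0]],
  [[0, 0.2, 0], [0, 0, 0]],
  [[0, 0.2, 0], [0, 0, 0]],
  [[0, 0.1, 0], [0, 0, 0]],
  [[0, 0, 0], [0, 0, 0]],
  [[0, 0, 0], [0, 0, 0]],
])

```text
time: 11.75
tool_pos: [532.1, -34.9, 96.6]
tcp_rot: [-3.14, 0.0, 0.533]
contact_force: [-5.3, 2.1, 1.2]
grip_width: 15.7
finger_force: 30.0
```

```bash
python3 m.py s4
```

```text
[0.14 0.73 0.02] [-5.3  2.1  1.2] [532.1 -34.9  96.6]
pad_face [532.7  90.9  57.8] 0.4 [534.8  90.8  60. ] [532.1  92.8  60. ]
jar_belly [547.5 147.4  51.1] 4.6 [557.1 148.3  58. ] [543.3 149.7  58. ]
jar [541.9 145.5  14.2] 2.8 [551.5 145.3  24. ] [538.3 152.   24. ]
```

View pics/s4.png

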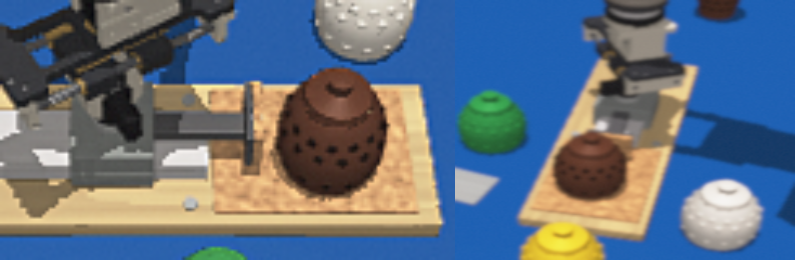

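The gap is now about 12 mm, with the pad front at column 260 and the jar edge at 278. I advance slowly, reading the force while moving.

Emit:
play_rows([
  [[0, 0.05, 0], [0, 0, 0]],
  [[0, 0.05, 0], [0, 0, 0]],
  [[0, 0.05, 0], [0, 0, 0]],
  [[0, 0.05, 0], [0, 0, 0]],
])

```text
time: 12.95
tool_pos: [532.2, -29.5, 96.6]
tcp_rot: [-3.141, 0.001, 0.532]
contact_force: [-5.3, -1.2, 0.7]
grip_width: 15.7
finger_force: 30.0
```

Emit:
play_rows([
  [[0, 0.05, 0], [0, 0, 0]],
  [[0, 0.05, 0], [0, 0, 0]],
])

```text
time: 13.2
tool_pos: [532.2, -26.5, 96.7]
tcp_rot: [-3.141, 0.001, 0.533]
contact_force: [-5.6, -1.7, 0.7]
grip_width: 15.7
finger_force: 30.0
```

Emit:
play_rows([
  [[0, 0.05, 0], [0, 0, 0]],
])

```text
time: 13.32
tool_pos: [532.2, -25.0, 96.7]
tcp_rot: [-3.141, 0.001, 0.532]
contact_force: [-4.7, -0.9, -0.6]
grip_width: 15.9
finger_force: 30.0
```

Emit:
play_rows([
  [[0, 0.05, 0], [0, 0, 0]],
])

```text
time: 13.45
tool_pos: [532.2, -23.5, 96.7]
tcp_rot: [-3.141, 0.001, 0.533]
contact_force: [-4.3, -2.2, 0.8]
grip_width: 16.1
finger_force: 30.0
```

Emit:
play_rows([
  [[0, 0.05, 0], [0, 0, 0]],
])

```text
time: 13.58
tool_pos: [532.2, -22.2, 96.6]
tcp_rot: [-3.141, 0.001, 0.533]
contact_force: [-4.9, -5.7, 0.6]
grip_width: 15.9
finger_force: 30.0
```

Emit:
play_rows([
  [[0, 0.05, 0], [0, 0, 0]],
])

```text
time: 13.7
tool_pos: [532.2, -21.0, 96.6]
tcp_rot: [3.142, 0.001, 0.533]
contact_force: [-4.5, -5.2, -0.9]
grip_width: 15.8
finger_force: 30.0
```

```bash
sed -i 's/240:380,::-1\],(455,260)/250:390,::-1],(455,260)/; s/150:330,200:370,::-1\],(340,260)/210:300,220:338,::-1],(340,260)/' m.py; python3 m.py s5
```

```text
[-0.67  0.79  0.04] [-4.5 -5.2 -0.9] [532.2 -21.   96.6]
pad_face [534.7 111.8  66.5] 2.2 [527.4 111.6  60. ] [537.2 107.4  60. ]
jar [530.5 147.6  14.7] 3.5 [533.7 144.3  24. ] [531.2 159.6  24. ]
```

View pics/s5.png

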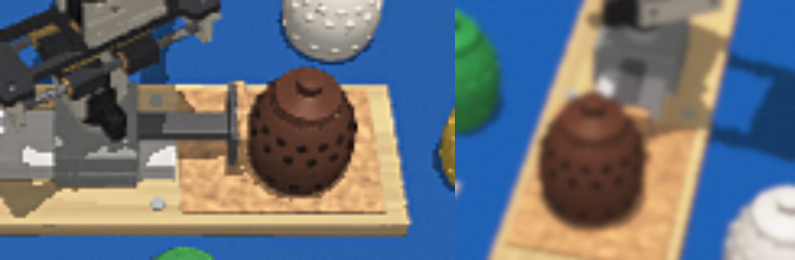

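Force rose from about -2 N to -5.5 N and held, and the picture shows the pad touching the jar, so contact is made. I nudge once more, then settle and tighten.

Emit:
play_rows([
  [[0, 0.05, 0], [0, 0, 0]],
  [[0, 0, 0], [0, 0, 0]],
  [[0, 0, 0], [0, 0, 0]],
])

```text
time: 14.92
tool_pos: [532.2, -19.4, 96.7]
tcp_rot: [-3.141, 0.001, 0.533]
contact_force: [-4.7, -4.2, -0.5]
grip_width: 15.8
finger_force: 30.0
```

Emit:
play_rows([
  [[0, 0, 0], [0, 0, -0.4]],
  [[0, 0, 0], [0, 0, -0.6]],
  [[0, 0, 0], [0, 0, -0.6]],
  [[0, 0, 0], [0, 0, -0.6]],
  [[0, 0, 0], [0, 0, -0.6]],
  [[0, 0, 0], [0, 0, -0.6]],
  [[0, 0, 0], [0, 0, -0.6]],
  [[0, 0, 0], [0, 0, -0.6]],
  [[0, 0, 0], [0, 0, -0.6]],
  [[0, 0, 0], [0, 0, -0.6]],
  [[0, 0, 0], [0, 0, -0.6]],
  [[0, 0, 0], [0, 0, -0.6]],
])

```text
time: 16.42
tool_pos: [532.1, -17.9, 96.7]
tcp_rot: [-3.14, 0.002, -0.447]
contact_force: [-4.3, 4.1, 1.3]
grip_width: 15.8
finger_force: 30.0
```

Emit:
play_rows([
  [[0, 0, 0], [0, 0, -0.5]],
  [[0, 0, 0], [0, 0, -0.4]],
  [[0, 0, 0], [0, 0, 0]],
])

```text
time: 16.8
tool_pos: [532.3, -17.7, 96.7]
tcp_rot: [-3.14, 0.002, -0.571]
contact_force: [-4.7, 4.7, 1.3]
grip_width: 15.6
finger_force: 30.0
```

```bash
python3 m.py s6
```

```text
[0.67 0.59 0.03] [-4.7  4.7  1.3] [532.3 -17.7  96.7]
jar_belly [544.3 147.3  51.2] 1.9 [547.3 145.2  58. ] [544.2 155.8  58. ]
jar [540.8 157.2  15.9] 2.4 [548.9 156.9  24. ] [537.8 162.5  24. ]
```

Emit:
play_rows([
  [[0, 0, 0], [0, 0, 0]],
  [[0, 0, 0], [0, 0, 0]],
  [[0, 0, 0], [0, 0, 0]],
  [[0, 0, 0], [0, 0, 0]],
  [[0, 0, 0], [0, 0, 0]],
  [[0, 0, 0], [0, 0, 0]],
], hand=1)

```text
time: 18.15
tool_pos: [532.7, -19.7, 96.7]
tcp_rot: [3.142, -0.0, -0.571]
contact_force: [0.2, 0.2, -0.9]
grip_width: 71.4
finger_force: 0.0
```

Emit:
play_rows([
  [[0, 0, 0.4], [0, 0, 0]],
  [[0, 0, 0.8], [0, 0, 0]],
  [[0, 0, 1], [0, 0, 0]],
  [[0, 0, 1], [0, 0, 0]],
  [[-0.5, -0.8, 0.5], [0, 0, 0]],
  [[-0.5, -0.8, 0], [0, 0, 0]],
  [[-0.5, -0.8, 0], [0, 0, 0]],
  [[0, 0, 0], [0, 0, 0]],
  [[0, 0, 0], [0, 0, 0]],
])

```text
time: 19.27
tool_pos: [488.1, -91.4, 208.3]
tcp_rot: [-3.141, -0.001, -0.571]
contact_force: [-0.5, 0.7, -0.3]
grip_width: 92.3
finger_force: 0.0
```

```bash
python3 w.py w3; python3 m.py s7
python3 - <<'E'
import cv2,numpy as np
a=cv2.imread("pics/s7.png");b=cv2.imread("pics/w3.png");b=cv2.resize(b[:310],(560,310))
cv2.imwrite("pics/f.png",np.vstack([a,np.pad(b,((0,0),(0,a.shape[1]-560),(0,0)))]))
E
```

```text
19.275 [488.1 -91.4 208.3] [-3.141e+00 -1.000e-03 -5.710e-01]
clamp_grip [217. 177.] 0.88 [530.9 -15.6  96. ]
clamp_grip [ 66. 525.] 0.55 [ 481.4 -369.5   96. ]
bar_end [166. 175.] 0.74 [566.6 -41.2  96. ]
pad_face [262. 106.] 0.81 [533.3 105.6  60. ]
jar_belly [109.  68.] 0.56 [689.9  38.   58. ]
rig [204. 180.] 0.85 [533.9  14.4   0. ]
jar [108.  86.] 0.68 [688.8  35.7  24. ]
[ 0.04  0.04 -0.03] [-0.5 -0.9  0.3] [487.8 -91.3 207.7]
pad_face [533.1 112.9  75.3] 0.5 [520.9 114.8  60. ] [536.2  97.5  60. ]
jar_belly [546.7 151.6  47.1] 2.5 [557.1 150.8  58. ] [543.1 159.7  58. ]
jar [540.4 153.2  20.9] 3.5 [546.1 154.4  24. ] [537.6 152.9  24. ]
```

View pics/f.png

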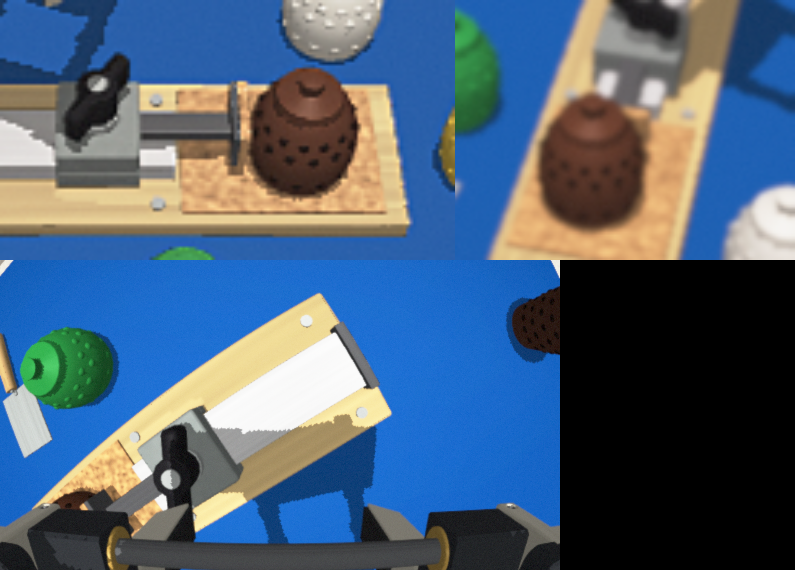

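Top row: the pad front sits against the jar at column ~243, with the jar upright. Below, the bar is back at the tight angle, about -0.6 rad. I check for a small gap by comparing the pad and jar shifts since the known contact picture (s5).

Run:
```python
import cv2,numpy as np
I={k:cv2.imread(f"pics/{k}.png",0)[:,:455] for k in("s5","s6","s7")}
def edge(im): 
    return im.astype(np.float32)
def shift(a,b,box):
    y0,y1,x0,x1=box;t=a[y0:y1,x0:x1];s=b[y0-6:y1+6,x0-12:x1+12]
    r=cv2.matchTemplate(s,t,cv2.TM_CCOEFF_NORMED);_,m,_,(x,y)=cv2.minMaxLoc(r)
    d=0
    if 0<x<r.shape[1]-1:
        l,c,q=r[y,x-1],r[y,x],r[y,x+1];d=.5*(l-q)/(l-2*c+q)
    return round(x-12+d,2),y-6,round(m,3)
for n,box in(("pad",(80,170,222,246)),("padtop",(80,112,222,246)),("jar",(75,195,262,358)),("block",(150,188,100,145)),("ref",(190,225,300,420))):
    print(n,*[shift(I["s5"],I[k],box) for k in("s6","s7")])
```

```text
pad (np.float32(1.39), 0, 0.915) (np.float32(1.5), 0, 0.915)
padtop (np.float32(1.05), 0, 0.907) (np.float32(1.14), 0, 0.906)
jar (np.float32(1.72), 0, 0.983) (np.float32(1.72), 0, 0.983)
block (np.float32(-0.87), 0, 0.571) (np.float32(-0.24), 0, 0.782)
ref (np.float32(0.23), 0, 0.993) (np.float32(0.26), 0, 0.993)
```

Jar and pad moved together to within about 0.5 mm, so the pad is still in contact. Handing in.

```bash
python3 -c "
from plant import bot
print(bot.close_job())"
```

```text
the job is handed in; nothing more can be done
None
```

I loosened the clamp, slid the carriage until the pad touched the jar, tightened the clamp again (about 1.25 rad, from the tool angle), and handed the job in. From the pictures and forces, the pad rests against the jar and I estimate the jar moved about 5 mm; the hand-in returned no verdict.

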